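# Unclamp a returned line laser and hold it over the plate reader

### The job

Book in the returned line laser: turn the red clamp knob on its plywood transit tray anticlockwise until it clicks over into its open detent, then lift the laser out of the tray by its carrying handle. Carry it upright to the up-looking reader and hold it level and still, centred about 10 cm above the glass, so the reader can see the plate on its underside; finish while still holding it there, without touching the reader and without disturbing the other things on the bench.

Things in the scene. Friction and masses are not known exactly. Their poses are not given: they have to be found in the camera images.
- tray: Fixed plywood transit-crate base with steel corners, x -75 to 75, y -65 to 135, 34 mm high. Origin: at bench level under the centre of the laser's well (104 mm in x by 96 mm in y, floor 8 mm and rim 34 mm above the bench). The clamp knob's upright axis is at x 0, y +92 mm. It stands left or right on the bench, turned up to 29 degrees either way.
- knob (a joint): Angle of the red clamp knob, rad, anticlockwise from above. 0 = locked: its tongue lies 12 mm over the laser's foot, 3 mm above it. 1.3 = open stop, tongue clear. An over-centre spring holds it at each end: it first resists with about 0.15 N m, dead centre is at 0.65; past it the knob snaps to 1.3 by itself when let go, short of it back to 0.
- knob_grip (a point): Point to grip the knob, on its axis, 83 mm above the bench; frame turns with it, z up. The red grip is an upright flat bar 12 mm thick (x), 46 mm long (y), from 25 mm below to 11 mm above this point. Below it a black hub 25 mm across, then the steel tongue, 16 mm wide, reaching 58 mm from the axis along -y (to the laser when locked), 37 to 43 mm above the bench.
- laser: Line laser, loose, 0.55 to 0.85 kg, z up. Origin: centre of underside, at its rating plate. Black foot 100 (x) by 92 (y) by 26 mm high, grey body 78 by 60 mm up to 68 mm, handle on top, 110 mm high over all; amber window at -x. It stands in the tray's well, 8 mm above the bench, 2 mm play all round, axes parallel to the tray's. Its weight is centred under the handle.
- laser_handle (a point): Middle of the laser's carrying handle: a straight black bar 84 mm long (x), 18 mm wide (y), 16 mm high, its centre 102 mm above the laser's underside; 26 mm free below it, between end posts 60 mm apart. Axes as the laser.
- reader: Fixed up-looking reader: flat grey housing 170 mm (x) by 130 mm (y), 42 mm high, with a dark square glass in a white light frame on top. Origin: centre of its underside. It stands on the other side of the bench from the tray.
- reader_glass (a point): Centre of the reader's glass, on its top face, 42 mm above the bench; z up.
- cutter: Red closed box cutter, 150 by 20 by 20 mm, lying along its x between tray and reader; loose, to be left alone. Origin: centre of underside.
- bottle: White drinking bottle with black cap, 68 mm across, 220 mm tall; loose, to be left alone. Origin: centre of underside.
- tape_gun: Hand tape dispenser with grey handle and brown roll, about 180 by 155 by 51 mm; loose, to be left alone. Origin: on its underside, between roll and blade.
- tape_roll: Roll of brown packing tape, 90 mm across, 48 mm high; loose, to be left alone. Origin: centre of underside.
- marker: Blue marker pen with black cap, 135 by 18 by 17 mm; loose, to be left alone. Origin: centre of underside.
- adapter: Black mains adapter block, 66 by 40 by 28 mm with two brass prongs, lying near the robot; loose, to be left alone. Origin: centre of underside.
Not all that is in view belongs to the job. Leave any yellow look-alike of the reader alone.

How it is judged:
By the outcome, as a careful person would: the job done as asked, in the order asked, and still so for the second after the job is handed in, while the arm keeps its last pose, push and grip.
It also fails if it takes over 56 s, if anything falls off the work surface, if the arm or the gripper's body presses on something with over 40 N, if the wrist force passes 120 N, or if a joint passes its speed limit or range.

### The arm

A 6-joint arm with a two-finger parallel gripper is mounted at the origin on the work surface. World frame = base frame: x ahead of the robot, y to its left, z up, the work surface at z = 0. Lengths are in mm, angles in rad, forces in N, time in s.
With the tool pointing down it reaches from about 350 to 775 mm from the base axis. Payload 7.3 kg.
Tool frame: the origin (TCP) lies at the very end of the fingers, on their centre line; the grasp point (between the pads) lies 19 mm behind it; x points along the fingers, z is the direction in which the jaws open and shut, and the axes are right-handed (so a half turn about x gives the same grasp; the last joint's range is limited). The gripper opens to 92 mm and grips with 3 to 60 N. Pads are 19 mm wide; open, the fingers measure 130 mm over their backs; the gripper's body (75 mm by 190 mm) begins 47 mm behind the grasp point.
Start: joints at [1.008, 0.342, 1.524, -0, 1.275, -0.146], TCP at [212.527, 480.08, 226.741] pointing down, gripper open.
Joint ranges: [-2.53, 2.53], [-0.77, 2.02], [0.04, 2.7], [-1, 4.14], [0.28, 2.66], [-3.11, 3.11]. Speed limits (rad/s): [2.57, 2.57, 3.14, 3.14, 3.14, 3.14].

### API

Orientations are given as [roll, pitch, yaw] about the fixed x, y, z axes, in that order (R = Rz(yaw) Ry(pitch) Rx(roll)).
In Python, from plant import * gives the robot as it stands.
- The arm moves only by the shell command python3 -m creep 'ROWS'. ROWS is JSON, a list of rows, each an object of numbers: "tx", "ty", "tz": the shift along the tool's x, y, z in cm; "wx", "wy", "wz": the turn, a rotation vector about the tool's x, y, z in rad; "gripper": the closure, from -1 (fully open) to 1 (shut). A call has 1 to 8 rows; each row is the pose to reach, as a shift and turn from the pose commanded when the call began, along the tool's axes at that moment; what a row does not reach only later rows make up. A row lasts 1/12 s, in which the tool goes at most 41.7 mm and 7.16 degrees, less where a joint would pass 70% of its speed; a pose out of reach is approached as far as the arm can. A call with a gripper value outside its range is refused whole. The fingers move at their own pace and stop on an object; the grip force is fixed at half the most. Time passes only in rows, so rows that repeat a pose let the fingers close. It gives the time, the measured TCP pose, the force and the opening at its end, in the units of the state.
- get_obs(): the state, without advancing time (a new reading comes with each control period).
- capture(name): name is "side" or "top"; returns a dict with "frame" (384x512x3 uint8, red, green, blue), "z_map" (384x512 float32, mm along the optical axis (not along the pixel's ray), 0 where there is no reading), "vertical_fov" (degrees; the focal length in pixels is half the picture's height over the tangent of half this angle, whatever the lens; pixels are square), "cx", "cy" (the principal point, pixels), "xyz" and "rotation" of the camera in the world. Camera axes: x right, y down, z forward; pixel columns grow to the right and rows downward; lengths in mm; the calibration is good to about 2 mm. A picture is of the moment at which its call begins.
- close_job(): hands the job in, once; it reports no verdict.
The state is a dict: "time": time; "joint_positions": joint angles; "dq": joint speeds; "tau": joint torques, N m; "tool_pos": TCP position; "tcp_rot": TCP orientation; "contact_force": force on the tool from outside, world axes, zero at the start; "moment": the same for the moment, N m; "grip_width": finger opening in mm.
Only numpy, scipy, OpenCV 4.12 (cv2) and the standard library are available. Lean on these libraries where they do the work, as an engineer would, in place of code of your own. Each camera call takes 0.05 s, during which the arm holds its last target.

## Working session

There is one attempt and no reset: what is moved stays moved. The work goes in short steps, Python scripts to look and compute and a shell command to move; the robot and the scene stay as the last step left them, time stands still between calls to the robot, and variables do not carry over. Pictures are saved under pics/ and viewed, and the job is handed in when it is done.

```bash
ls; mkdir -p pics; python3 - <<'E'
from plant import *
import cv2,numpy as np
o=get_obs()
print({k:np.round(v,3).tolist() for k,v in o.items()})
for n in("top","side"):
    c=capture(n); cv2.imwrite(f"pics/{n}0.png",cv2.resize(c["frame"][:,:,::-1],(768,576),interpolation=cv2.INTER_CUBIC))
    np.savez(f"{n}0.npz",**c); print(n,c["vertical_fov"],c["cx"],c["cy"],c["xyz"],np.round(c["rotation"],3).tolist(),c["z_map"].min(),c["z_map"].max())
E
```

```text
pics
{'time': 0.0, 'joint_positions': [1.008, 0.343, 1.525, 0.0, 1.275, -0.146], 'dq': [0.0, 0.0, -0.001, 0.001, -0.001, 0.001], 'tau': [0.0, -43.124, -24.423, 0.072, 0.056, -0.0], 'tool_pos': [212.305, 479.706, 226.032], 'tcp_rot': [2.993, 1.569, -2.136], 'contact_force': [-0.431, 0.048, -0.907], 'moment': [0.014, 0.052, -0.026], 'grip_width': 91.687}
top 54.91116884135507 254.7256134795621 184.35724863791205 [ 290.39897828  -77.12445336 1033.3073691 ] [-2.945, 0.0, -1.56] 0.0 2033.4095
side 54.2230577224633 251.655148785178 198.18235313342672 [ 276.12115844 -609.38247618  774.87873943] [-2.465, -0.014, -0.365] 0.0 3213.887
```

View pics/top0.png

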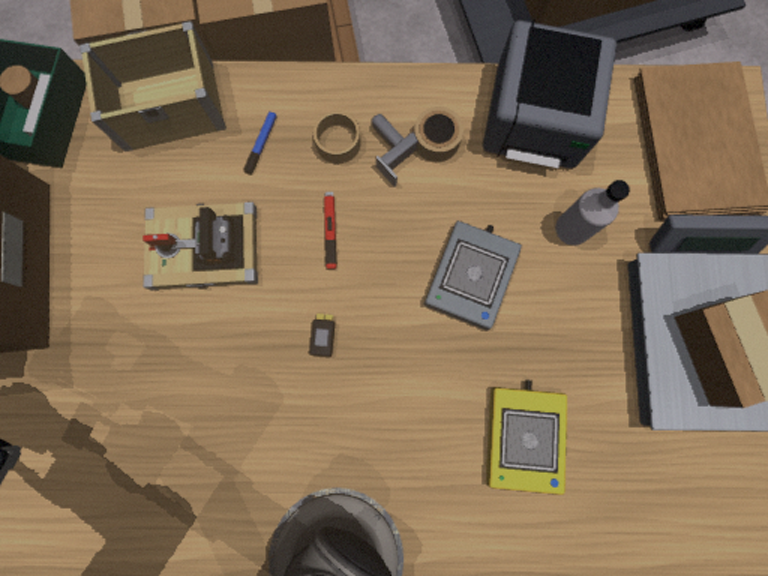

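View pics/side0.png

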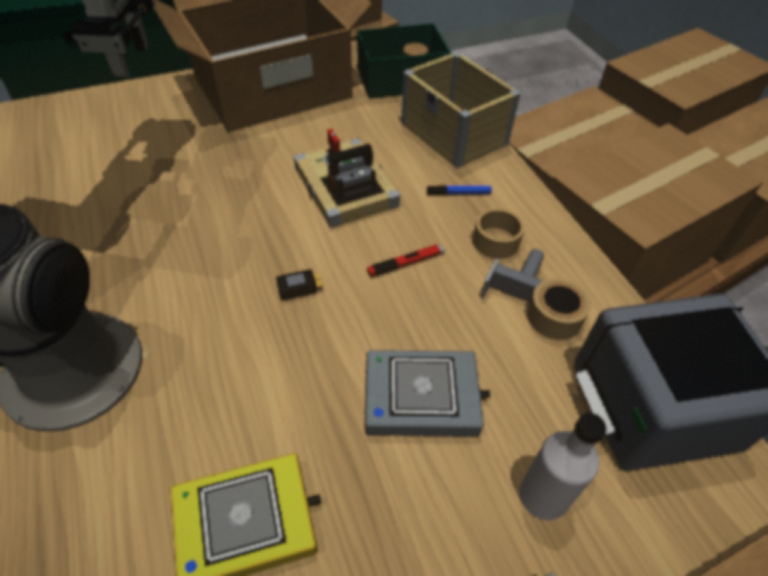

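The top picture (768×576) shows the tray at (200,245), with the red knob at (157,240) and the laser handle at about (207,230). Two things could be the reader: the grey housing at (475,272) and the yellow one at (529,440). The grey one fits, since it's described as grey and the yellow look-alike is to be left alone. I'll measure next and confirm with an enlarged crop.

```bash
cat > h.py <<'E'
import numpy as np,cv2
from scipy.spatial.transform import Rotation as R
def load(f): return dict(np.load(f))
def cam(c):
    f=192/np.tan(np.radians(float(c["vertical_fov"]))/2)
    return f,float(c["cx"]),float(c["cy"]),np.array(c["xyz"]),R.from_euler("xyz",c["rotation"]).as_matrix()
def ray(c,u,v,z):
    f,cx,cy,p,M=cam(c); u=np.asarray(u,float);v=np.asarray(v,float)
    d=np.stack([(u-cx)/f,(v-cy)/f,np.ones_like(u)],-1)@M.T
    return p+d*((z-p[2])/d[...,2])[...,None]
def cloud(c):
    f,cx,cy,p,M=cam(c); v,u=np.mgrid[:384,:512]; Z=c["z_map"]
    P=np.stack([(u-cx)/f*Z,(v-cy)/f*Z,Z],-1)@M.T+p; P[Z<=0]=np.nan; return P
def proj(c,X):
    f,cx,cy,p,M=cam(c); q=(np.asarray(X)-p)@M; return q[...,:2]/q[...,2:]*f+[cx,cy]
E
python3 - <<'E'
from h import *
for n in("top","side"):
    c=load(n+"0.npz"); P=cloud(c); hsv=cv2.cvtColor(c["frame"],cv2.COLOR_RGB2HSV)
    H,S,V=[hsv[...,i].astype(int) for i in range(3)]
    red=((H<8)|(H>172))&(S>140)&(V>60)
    k,l,st,ce=cv2.connectedComponentsWithStats(red.astype(np.uint8))
    for i in range(1,k):
        if st[i,4]>15: 
            q=P[l==i]; print(n,"red",st[i],ce[i].round(1),np.nanmedian(q,0).round(),"z",np.nanpercentile(q[:,2],[5,95]).round())
    inx=(P[...,1]>50)&(P[...,1]<450)&(P[...,0]>250)&(P[...,0]<700)
    # handle: top plane ~118
    m=(P[...,2]>107)&(P[...,2]<128)&inx&(V<90)
    k,l,st,ce=cv2.connectedComponentsWithStats(m.astype(np.uint8))
    for i in range(1,k):
        if st[i,4]>20:
            q=P[l==i]; r=cv2.minAreaRect(q[:,:2].astype(np.float32)); print(n,"handle",st[i],q.mean(0).round(1),r)
    # reader top plane z~42
    m=(P[...,2]>37)&(P[...,2]<47)&(P[...,1]<0)&(P[...,0]>150)&(P[...,0]<650)
    k,l,st,ce=cv2.connectedComponentsWithStats(m.astype(np.uint8))
    for i in range(1,k):
        if st[i,4]>300:
            q=P[l==i]; r=cv2.minAreaRect(q[:,:2].astype(np.float32)); print(n,"reader",st[i],q.mean(0).round(1),r, cv2.mean(c["frame"],(l==i).astype(np.uint8))[:3])
    # tray rim
    m=(P[...,2]>29)&(P[...,2]<39)&(P[...,1]>50)&(P[...,1]<450)&(P[...,0]>300)&(P[...,0]<550)
    k,l,st,ce=cv2.connectedComponentsWithStats(cv2.morphologyEx(m.astype(np.uint8),cv2.MORPH_CLOSE,np.ones((3,3))))
    for i in range(1,k):
        if st[i,4]>300:
            q=P[l==i]; q=q[(q[:,2]>29)&(q[:,2]<39)];r=cv2.minAreaRect(q[:,:2].astype(np.float32)); print(n,"tray",st[i],q.mean(0).round(1),r)
    np.savez("x.npz")
    a,b=((80,130,100,70) if n=="top" else (185,75,95,80)),((270,130,100,100) if n=="top" else (230,220,110,80))
    t=[cv2.resize(c["frame"][y:y+h,x:x+w,::-1],(400,int(400*h/w)),interpolation=cv2.INTER_CUBIC) for x,y,w,h in(a,b)]
    hh=max(i.shape[0] for i in t); t=[cv2.copyMakeBorder(i,0,hh-i.shape[0],0,0,0) for i in t]
    cv2.imwrite(f"pics/crop_{n}.png",np.hstack(t))
E
```

```text
top red [216 131   8  29 170] [219.4 144.3] [614.  27.  16.] z [12. 19.]
top red [ 95 157   9   4  29] [ 98.4 158.6] [541. 336.  95.] z [91. 97.]
top red [105 156   8   4  31] [108.4 157.5] [545. 312.  93.] z [90. 96.]
top red [217 176   7   3  20] [220.2 177. ] [513.  23.  16.] z [13. 18.]
top handle [132 138   9  33 241] [549.  230.3 116.7] ((550.5753784179688, 231.08633422851562), (84.26651763916016, 18.907276153564453), 2.5388097763061523)
top reader [ 283  147   65   72 2702] [ 494.9 -240.7   41.1] ((496.287353515625, -240.9261474609375), (128.95497131347656, 169.21109008789062), 68.79462432861328) (114.24907475943745, 114.25832716506291, 117.14877868245743)
top reader [ 327  259   51   57 2272] [ 214.9 -331.    39.9] ((216.60968017578125, -331.428466796875), (128.24888610839844, 140.70950317382812), 85.66938018798828) (135.20290492957747, 131.4286971830986, 97.11883802816902)
top tray [  95  162   75   30 1586] [503.4 270.8  34.2] ((510.7861022949219, 264.59637451171875), (82.9244613647461, 204.84375), 2.4719674587249756)
side red [219  86   7  14  45] [222.2  92.7] [543. 309. 
[... 224 characters left out ...]
9.99365234375, 230.30348205566406), (81.52749633789062, 22.539409637451172), 5.391384124755859)
side reader [ 244  234   78   52 3693] [ 496.1 -246.7   40.6] ((497.6559143066406, -244.4258270263672), (130.41873168945312, 167.83187866210938), 69.71156311035156) (106.43189818575684, 109.40834010289737, 108.88166802057947)
side reader [ 126  303   83   81 3937] [ 214.3 -335.7   39.2] ((216.80630493164062, -333.56646728515625), (127.04003143310547, 142.97760009765625), 85.28939056396484) (127.09779019558037, 126.60121920243839, 85.30708661417322)
side tray [196  99  45  47 839] [502.3 257.3  33.6] ((507.7481689453125, 263.2413330078125), (77.00318145751953, 206.9108123779297), 2.185415744781494)
```

View pics/crop_top.png

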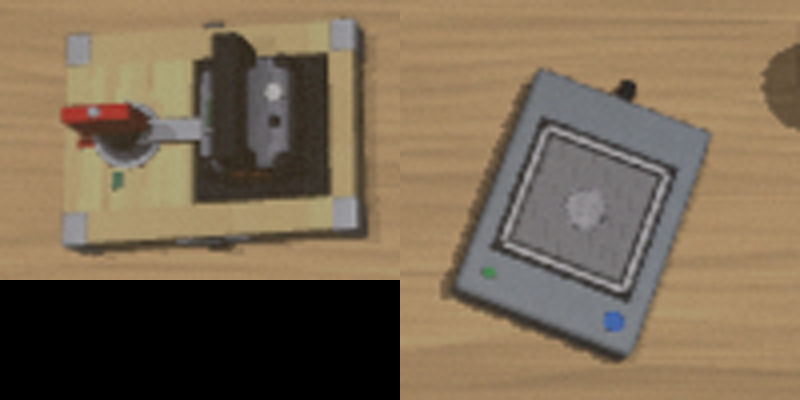

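View pics/crop_side.png

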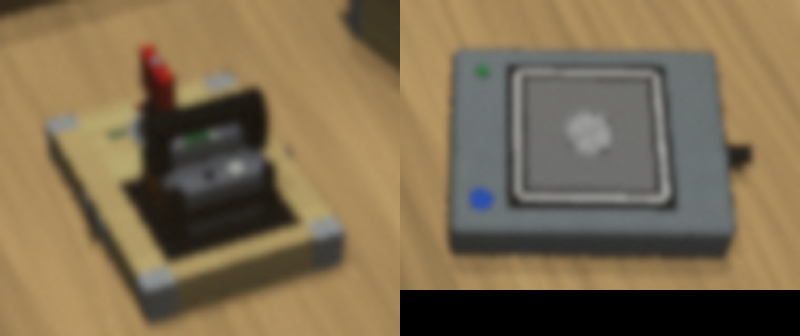

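The crop confirms the grey housing: a 169×129 mm rectangle at z≈41 with a white light frame and dark glass, so it's the reader. Next I'll get the glass centre from the white frame, the tray yaw, and the knob bar.

```bash
python3 - <<'E'
from h import *
from plant import *
for n,b in(("top",(283,147,65,72)),("side",(244,234,78,52))):
    c=load(n+"0.npz"); P=cloud(c); x,y,w,h=b
    g=cv2.cvtColor(c["frame"],cv2.COLOR_RGB2GRAY)
    m=np.zeros_like(g); m[y:y+h,x:x+w]=(g[y:y+h,x:x+w]>150)
    m=cv2.morphologyEx(m,cv2.MORPH_CLOSE,np.ones((3,3)))
    cs,_=cv2.findContours(m,cv2.RETR_EXTERNAL,cv2.CHAIN_APPROX_NONE)
    k=max(cs,key=cv2.contourArea)[:,0]
    W=ray(c,k[:,0],k[:,1],42.)[:,:2].astype(np.float32)
    print(n,"frame rect",cv2.minAreaRect(W))
    hsv=cv2.cvtColor(c["frame"],cv2.COLOR_RGB2HSV);H,S,V=[hsv[...,i].astype(int) for i in range(3)]
    red=((H<10)|(H>170))&(S>120)&(P[...,1]>250)&(P[...,1]<400)
    q=P[red&(P[...,2]>85)]; print("knob top",len(q),np.nanmean(q,0).round(1),cv2.minAreaRect(q[:,:2].astype(np.float32)))
    # steel corners: low sat, z about 34
    m=((S<60)&(V>110)&(abs(P[...,2]-34)<6)&(P[...,1]>120)&(P[...,1]<420)&(P[...,0]>420)&(P[...,0]<650)).astype(np.uint8)
    kk,l,st,ce=cv2.connectedComponentsWithStats(m)
    for i in range(1,kk):
        if st[i,4]>8: print("steel",st[i,4],ce[i].round(1),ray(c,*ce[i],34.).round(1))
    hd=P[(P[...,2]>107)&(P[...,2]<128)&(V<90)&(P[...,1]>190)&(P[...,1]<270)&(P[...,0]>480)&(P[...,0]<620)]
    hd=hd[hd[:,2]>114]; d=hd[:,:2]-hd[:,:2].mean(0); v=np.linalg.svd(d,full_matrices=False)[2][0]; print("handle top",hd.mean(0).round(1),np.degrees(np.arctan2(v[1],v[0])),len(hd))
c=load("top0.npz");P=cloud(c)
q=P[(P[...,2]>150)&(P[...,1]<-200)&(P[...,0]>300)&(P[...,0]<750)&(P[...,2]<300)]; 
print("bottle", np.nanmedian(q,0), q.min(0),q.max(0))
print(R.from_euler("xyz",get_obs()["tcp_rot"]).as_matrix().round(3))
E
```

```text
top frame rect ((426.2842712402344, -307.2174072265625), (2.720492362976074, 35.108726501464844), 0.6214842796325684)
knob top 69 [543.4 323.2  93.5] ((543.6470947265625, 324.0435485839844), (11.839314460754395, 45.186614990234375), 0.06404327601194382)
steel 47 [165.4 138.4] [618.8 179.   34. ]
steel 41 [ 99.4 142. ] [606.1 364.6  34. ]
steel 14 [115.5 156.7] [563.8 315.7  34. ]
steel 35 [111.1 169.1] [528.1 324.8  34. ]
steel 48 [165.5 182.5] [491.7 171.4  34. ]
steel 50 [ 98.4 186.7] [478.  355.6  34. ]
handle top [549.8 231.1 117.7] -176.44387930989657 211
side frame rect ((497.6371765136719, -234.60447692871094), (10.589715957641602, 5.453485488891602), 8.623761177062988)
knob top 42 [543.7 317.7  92.3] ((544.1148681640625, 322.6807861328125), (11.384102821350098, 45.275665283203125), 4.69338846206665)
steel 18 [236.8  94.2] [607.4 365.   34. ]
steel 22 [199.  104.4] [477.2 355.7  34. ]
steel 30 [261.7 128.9] [620.1 179.6  34. ]
steel 33 [221.6 140.9] [492.  170.7  34. ]
handle top [549.8 229.  117.1] -177.41387693624628 127
bottle [ 396.7650101  -634.64667618  152.5484492 ] [ 300.55857325 -695.16839567  150.01417094] [ 749.52947724 -299.81729173  223.78320751]
[[-0.001 -0.914  0.405]
 [-0.001  0.405  0.914]
 [-1.     0.    -0.001]]
```

```bash
python3 - <<'E'
from h import *
for n,b in(("top",(283,147,65,72)),("side",(244,234,78,52))):
    c=load(n+"0.npz"); P=cloud(c); x,y,w,h=b
    f=c["frame"].astype(int); g=f.mean(2)
    for T in (120,135,150):
        m=np.zeros(g.shape,np.uint8); m[y+3:y+h-3,x+3:x+w-3]=((g>T)&(f.max(2)-f.min(2)<30))[y+3:y+h-3,x+3:x+w-3]&(abs(P[...,2]-42)<6)[y+3:y+h-3,x+3:x+w-3]
        kk,l,st,ce=cv2.connectedComponentsWithStats(m,connectivity=8)
        for i in range(1,kk):
            if st[i,2]>30: 
                v,u=np.where(l==i);W=ray(c,u,v,42.)[:,:2].astype(np.float32);print(n,T,st[i],cv2.minAreaRect(W))
q=cloud(load("top0.npz"));q=q[(q[...,2]>130)&(q[...,2]<230)&(q[...,1]>-520)&(q[...,1]<-330)&(q[...,0]>480)&(q[...,0]<640)];print(len(q),q.min(0) if len(q) else 0,q.max(0) if len(q) else 0)
E
```

```text
top 120 [286 153  59  63 894] ((496.7474060058594, -242.36312866210938), (122.32331085205078, 162.17294311523438), 69.00374603271484)
top 120 [295 162  42  41 168] ((497.079345703125, -241.90402221679688), (91.77847290039062, 91.81259155273438), 68.74251556396484)
top 135 [301 162  35  14  46] ((537.3458251953125, -246.89224243164062), (35.15738296508789, 94.20227813720703), 5.776256561279297)
top 135 [296 187  36  16  51] ((456.97735595703125, -237.876953125), (39.04111099243164, 96.47372436523438), 7.227609157562256)
side 120 [261 240  43  36 151] ((497.8267517089844, -243.49807739257812), (87.47493743896484, 91.6193618774414), 68.19941711425781)
690 [ 560.85382432 -468.40960006  130.09389141] [ 628.05173626 -405.04065309  223.78320751]
```

Tray yaw from the steel corners is about 4°. The knob axis is at (544.2, 324.2), cross-checked between the tray corners and the red bar. The handle is at about (550, 230.8), and the glass at (497.3, −242.7). First I'll move to above the knob with the gripper half open.

```bash
python3 -m creep '[{"ty":-4,"wx":0.12,"gripper":0},{"ty":-8,"wx":0.24,"gripper":0},{"ty":-12,"wx":0.36,"gripper":0},{"ty":-16,"tz":-0.4,"wx":0.48,"gripper":0},{"ty":-20,"tz":-0.5,"wx":0.6,"gripper":0},{"ty":-24,"tz":-0.6,"wx":0.72,"gripper":0},{"ty":-28,"tz":-0.7,"wx":0.84,"gripper":0},{"ty":-32,"tz":-0.8,"wx":0.96,"gripper":0}]'
```

```text
validation failed for argument at $[0]...
```

```bash
cat > d.py <<'E'
import sys
from h import *
from plant import *
o=get_obs(); M=R.from_euler("xyz",o["tcp_rot"]).as_matrix(); p=np.array(o["tool_pos"])
print("t",o["time"],"p",p.round(1),"jaw deg",np.degrees(np.arctan2(M[1,2],M[0,2])).round(2),"down",M[:,0].round(4),"F",np.round(o["contact_force"],1),"M",np.round(o["moment"],2),"w",round(float(o["grip_width"]),1),"q",np.round(o["joint_positions"],2))
if len(sys.argv)>4:
    g=np.array(list(map(float,sys.argv[1:4]))); a=np.radians(float(sys.argv[4]))
    z=np.array([np.cos(a),np.sin(a),0]); x=np.array([0,0,-1.]); T=np.column_stack([x,np.cross(z,x),z])
    print("shift cm",(M.T@(g-p)/10).round(2),"rotvec",R.from_matrix(M.T@T).as_rotvec().round(3))
E
python3 d.py 544.2 324.2 120 4
```

```text
t 0.1 p [212.3 479.8 226.1] jaw deg 66.12 down [-7.0e-04 -1.2e-03 -1.0e+00] F [-0.6 -0.1  0.7] M [ 0.01  0.02 -0.03] w 91.4 q [ 1.01  0.34  1.52 -0.    1.28 -0.15]
shift cm [ 10.61 -36.64  -0.77] rotvec [ 1.084e+00 -1.000e-03  1.000e-03]
```

```bash
python3 -m creep '[{"tx":0,"ty":-4,"tz":0,"wx":0.12,"wy":0,"wz":0,"gripper":0},{"tx":0,"ty":-8,"tz":0,"wx":0.24,"wy":0,"wz":0,"gripper":0},{"tx":0,"ty":-12,"tz":0,"wx":0.36,"wy":0,"wz":0,"gripper":0},{"tx":0,"ty":-16,"tz":-0.4,"wx":0.48,"wy":0,"wz":0,"gripper":0},{"tx":0,"ty":-20,"tz":-0.5,"wx":0.6,"wy":0,"wz":0,"gripper":0},{"tx":0,"ty":-24,"tz":-0.6,"wx":0.72,"wy":0,"wz":0,"gripper":0},{"tx":0,"ty":-28,"tz":-0.7,"wx":0.84,"wy":0,"wz":0,"gripper":0},{"tx":0,"ty":-32,"tz":-0.8,"wx":0.96,"wy":0,"wz":0,"gripper":0}]'; python3 d.py 544.2 324.2 120 4
```

```text
time: 0.77
tool_pos: [503.3, 341.9, 226.3]
tcp_rot: [-3.106, 1.57, -2.918]
contact_force: [-0.9, 1.1, -0.3]
grip_width: 47.2
t 0.7667 p [503.3 341.9 226.3] jaw deg 10.77 down [-8.e-04 -2.e-04 -1.e+00] F [-0.9  1.1 -0.3] M [-0.03  0.05  0.02] w 47.2 q [0.47 0.5  1.28 0.   1.37 0.28]
shift cm [10.63 -2.5   3.69] rotvec [ 0.118 -0.001  0.   ]
```

```bash
python3 -m creep '[{"tx":2,"ty":-2.5,"tz":3.7,"wx":0.12,"wy":0,"wz":0,"gripper":0},{"tx":5,"ty":-2.5,"tz":3.7,"wx":0.12,"wy":0,"wz":0,"gripper":0},{"tx":9,"ty":-2.5,"tz":3.7,"wx":0.12,"wy":0,"wz":0,"gripper":0},{"tx":10.6,"ty":-2.5,"tz":3.7,"wx":0.12,"wy":0,"wz":0,"gripper":0},{"tx":10.6,"ty":-2.5,"tz":3.7,"wx":0.12,"wy":0,"wz":0,"gripper":0},{"tx":10.6,"ty":-2.5,"tz":3.7,"wx":0.12,"wy":0,"wz":0,"gripper":0}]'; python3 d.py 544.2 324.2 66 4
python3 - <<'E'
from h import *
from plant import *
c=capture("top"); f=c["frame"][120:220,70:200,::-1]; a=cv2.resize(f,(390,300),interpolation=cv2.INTER_CUBIC)
c=capture("side"); f=c["frame"][60:160,170:300,::-1]; b=cv2.resize(f,(390,300),interpolation=cv2.INTER_CUBIC)
cv2.imwrite("pics/above.png",np.hstack([a,b]))
E
```

```text
time: 1.27
tool_pos: [542.7, 325.6, 120.0]
tcp_rot: [-2.821, 1.569, -2.747]
contact_force: [0.1, 0.4, 1.3]
grip_width: 45.7
t 1.2667 p [542.7 325.6 120. ] jaw deg 4.23 down [-2.1e-03 -9.0e-04 -1.0e+00] F [0.1 0.4 1.3] M [-0.08 -0.01  0.04] w 45.7 q [0.42 0.63 1.35 0.   1.16 0.35]
shift cm [ 5.4  -0.15  0.15] rotvec [ 0.004 -0.002  0.001]
```

View pics/above.png

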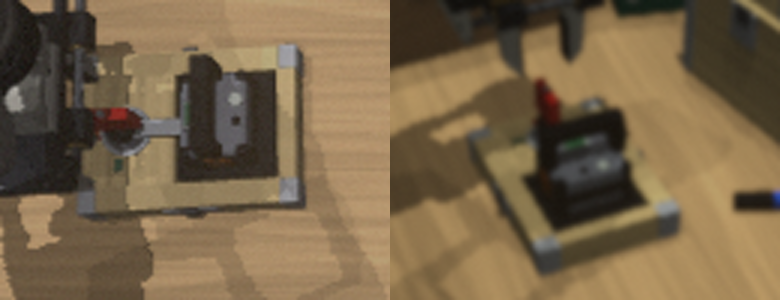

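The top view has the gripper over the knob, shifted left by parallax. In the side view the fingers, at about (512,55) and (572,45), straddle the red bar at (545,100). I'll descend and grip.

```bash
python3 -m creep '[{"tx":2.5,"ty":-0.15,"tz":0.15,"wx":0,"wy":0,"wz":0,"gripper":0},{"tx":4.5,"ty":-0.15,"tz":0.15,"wx":0,"wy":0,"wz":0,"gripper":0},{"tx":5.4,"ty":-0.15,"tz":0.15,"wx":0,"wy":0,"wz":0,"gripper":0},{"tx":5.4,"ty":-0.15,"tz":0.15,"wx":0,"wy":0,"wz":0,"gripper":0},{"tx":5.4,"ty":-0.15,"tz":0.15,"wx":0,"wy":0,"wz":0,"gripper":0.9},{"tx":5.4,"ty":-0.15,"tz":0.15,"wx":0,"wy":0,"wz":0,"gripper":0.9},{"tx":5.4,"ty":-0.15,"tz":0.15,"wx":0,"wy":0,"wz":0,"gripper":0.9},{"tx":5.4,"ty":-0.15,"tz":0.15,"wx":0,"wy":0,"wz":0,"gripper":0.9}]';python3 -m creep '[{"tx":0,"ty":0,"tz":0,"wx":0,"wy":0,"wz":0,"gripper":0.9},{"tx":0,"ty":0,"tz":0,"wx":0,"wy":0,"wz":0,"gripper":0.9},{"tx":0,"ty":0,"tz":0,"wx":0,"wy":0,"wz":0,"gripper":0.9},{"tx":0,"ty":0,"tz":0,"wx":0,"wy":0,"wz":0,"gripper":0.9}]'; python3 d.py
```

```text
time: 2.03
tool_pos: [545.3, 324.8, 68.1]
tcp_rot: [0.364, 1.568, 0.438]
contact_force: [0.5, 0.0, -0.0]
grip_width: 23.9
time: 2.37
tool_pos: [545.5, 324.6, 67.4]
tcp_rot: [0.322, 1.568, 0.396]
contact_force: [3.1, 0.3, 2.5]
grip_width: 11.9
t 2.3667 p [545.5 324.6  67.4] jaw deg 4.22 down [ 2.1e-03  9.0e-04 -1.0e+00] F [3.1 0.3 2.5] M [-0.06 -0.39 -0.03] w 11.9 q [ 0.42  0.69  1.4  -0.    1.05  0.34]
```

The bar is gripped at 11.9 mm with small forces. I'll turn it anticlockwise.

```bash
python3 -m creep '[{"tx":0,"ty":0,"tz":0,"wx":-0.1,"wy":0,"wz":0,"gripper":0.9},{"tx":0,"ty":0,"tz":0,"wx":-0.2,"wy":0,"wz":0,"gripper":0.9},{"tx":0,"ty":0,"tz":0,"wx":-0.3,"wy":0,"wz":0,"gripper":0.9},{"tx":0,"ty":0,"tz":0,"wx":-0.4,"wy":0,"wz":0,"gripper":0.9},{"tx":0,"ty":0,"tz":0,"wx":-0.5,"wy":0,"wz":0,"gripper":0.9},{"tx":0,"ty":0,"tz":0,"wx":-0.6,"wy":0,"wz":0,"gripper":0.9},{"tx":0,"ty":0,"tz":0,"wx":-0.7,"wy":0,"wz":0,"gripper":0.9}]'; python3 d.py 545 324.5 67 78
```

```text
time: 2.95
tool_pos: [545.2, 324.5, 67.4]
tcp_rot: [-0.464, 1.569, 0.315]
contact_force: [2.0, -1.0, 2.6]
grip_width: 12.0
t 2.95 p [545.2 324.5  67.4] jaw deg 44.63 down [ 1.5e-03  5.0e-04 -1.0e+00] F [ 2.  -1.   2.6] M [-0.17 -0.17  0.  ] w 12.0 q [ 0.42  0.69  1.4  -0.    1.05 -0.36]
shift cm [ 0.04  0.02 -0.02] rotvec [-0.582  0.001  0.001]
```

```bash
python3 -m creep '[{"tx":0,"ty":0,"tz":0,"wx":-0.1,"wy":0,"wz":0,"gripper":0.9},{"tx":0,"ty":0,"tz":0,"wx":-0.2,"wy":0,"wz":0,"gripper":0.9},{"tx":0,"ty":0,"tz":0,"wx":-0.3,"wy":0,"wz":0,"gripper":0.9},{"tx":0,"ty":0,"tz":0,"wx":-0.4,"wy":0,"wz":0,"gripper":0.9},{"tx":0,"ty":0,"tz":0,"wx":-0.5,"wy":0,"wz":0,"gripper":0.9},{"tx":0,"ty":0,"tz":0,"wx":-0.58,"wy":0,"wz":0,"gripper":0.9},{"tx":0,"ty":0,"tz":0,"wx":-0.58,"wy":0,"wz":0,"gripper":0.9},{"tx":0,"ty":0,"tz":0,"wx":-0.58,"wy":0,"wz":0,"gripper":0.9}]'; python3 d.py
```

```text
time: 3.62
tool_pos: [545.1, 324.3, 67.4]
tcp_rot: [-1.362, 1.57, -0.011]
contact_force: [0.6, -1.1, 5.4]
grip_width: 12.0
t 3.6167 p [545.1 324.3  67.4] jaw deg 77.45 down [ 0.0012 -0.     -1.    ] F [ 0.6 -1.1  5.4] M [-0.4  -0.15  0.11] w 12.0 q [ 0.42  0.69  1.4  -0.    1.05 -0.94]
```

```bash
python3 -m creep '[{"tx":0,"ty":0,"tz":0,"wx":0,"wy":0,"wz":0,"gripper":0.2},{"tx":0,"ty":0,"tz":0,"wx":0,"wy":0,"wz":0,"gripper":0.2},{"tx":0,"ty":0,"tz":0,"wx":0,"wy":0,"wz":0,"gripper":0.2},{"tx":0,"ty":0,"tz":0,"wx":0,"wy":0,"wz":0,"gripper":0.2},{"tx":-3,"ty":0,"tz":0,"wx":0,"wy":0,"wz":0,"gripper":0.2},{"tx":-7,"ty":0,"tz":0,"wx":0,"wy":0,"wz":0,"gripper":0.2},{"tx":-10,"ty":0,"tz":0,"wx":0,"wy":0,"wz":0,"gripper":-0.2},{"tx":-10,"ty":0,"tz":0,"wx":0,"wy":0,"wz":0,"gripper":-0.2}]'; python3 d.py 550.2 230.8 165 93.5
python3 - <<'E'
from h import *
from plant import *
c=capture("top"); np.savez("top1.npz",**c); f=c["frame"][120:220,70:200,::-1]; a=cv2.resize(f,(390,300),interpolation=cv2.INTER_CUBIC)
P=cloud(c);V=c["frame"].max(2)
hd=P[(P[...,2]>112)&(P[...,2]<123)&(V<90)&(P[...,1]>190)&(P[...,1]<262)&(P[...,0]>480)&(P[...,0]<620)]
print(hd.mean(0),cv2.minAreaRect(hd[:,:2].astype(np.float32)))
c=capture("side"); np.savez("side1.npz",**c); f=c["frame"][60:160,170:300,::-1]; b=cv2.resize(f,(390,300),interpolation=cv2.INTER_CUBIC)
cv2.imwrite("pics/open.png",np.hstack([a,b]))
E
```

```text
time: 4.28
tool_pos: [547.4, 326.0, 173.9]
tcp_rot: [-0.912, 1.559, 0.442]
contact_force: [0.9, 0.5, 0.2]
grip_width: 45.9
t 4.2833 p [547.4 326.  173.9] jaw deg 77.56 down [ 0.0107  0.005  -0.9999] F [0.9 0.5 0.2] M [ 0.04 -0.04  0.01] w 45.9 q [ 0.42  0.58  1.28  0.    1.27 -0.94]
shift cm [ 0.84 -2.31 -9.24] rotvec [-0.278  0.006  0.01 ]
[549.04751371 230.8253753  117.54742123] ((550.3352661132812, 230.80430603027344), (82.9186782836914, 17.65447998046875), 2.490668296813965)
```

View pics/open.png

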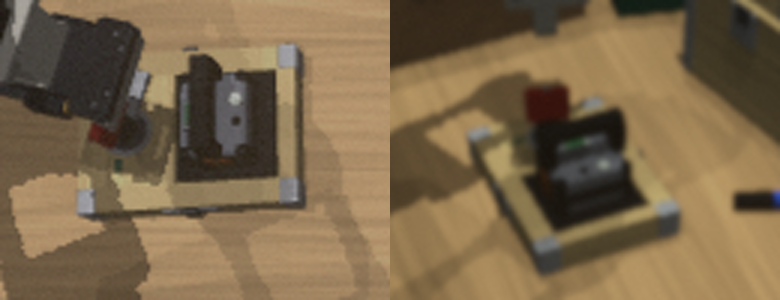

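The knob bar now lies across and the tongue, at about (140,85) in the left panel, has swung clear of the laser, so it's open. The handle measures (550.3, 230.8) at about 3°. Now I'll move above the handle.

```bash
python3 -m creep '[{"tx":0.4,"ty":-1,"tz":-4,"wx":-0.1,"wy":0,"wz":0,"gripper":-0.3},{"tx":0.8,"ty":-2,"tz":-8,"wx":-0.2,"wy":0,"wz":0,"gripper":-0.3},{"tx":0.8,"ty":-2.3,"tz":-9.2,"wx":-0.28,"wy":0,"wz":0,"gripper":-0.3},{"tx":0.8,"ty":-2.3,"tz":-9.2,"wx":-0.28,"wy":0,"wz":0,"gripper":-0.3},{"tx":0.8,"ty":-2.3,"tz":-9.2,"wx":-0.28,"wy":0,"wz":0,"gripper":-0.3},{"tx":0.8,"ty":-2.3,"tz":-9.2,"wx":-0.28,"wy":0,"wz":0,"gripper":-0.3}]'; python3 d.py 550.3 230.8 91 93.3
```

```text
time: 4.88
tool_pos: [546.9, 230.4, 157.9]
tcp_rot: [1.309, 1.569, 2.941]
contact_force: [0.4, 0.7, 0.1]
grip_width: 59.6
t 4.8833 p [546.9 230.4 157.9] jaw deg 93.52 down [-1.4e-03  3.0e-04 -1.0e+00] F [0.4 0.7 0.1] M [0.06 0.01 0.06] w 59.6 q [ 0.27  0.53  1.43  0.    1.19 -1.36]
shift cm [ 6.69 -0.35  0.02] rotvec [ 0.004  0.    -0.001]
```

```bash
python3 -m creep '[{"tx":2.5,"ty":-0.3,"tz":0,"wx":0,"wy":0,"wz":0,"gripper":-0.3},{"tx":5,"ty":-0.3,"tz":0,"wx":0,"wy":0,"wz":0,"gripper":-0.3},{"tx":6.5,"ty":-0.3,"tz":0,"wx":0,"wy":0,"wz":0,"gripper":-0.3},{"tx":6.7,"ty":-0.3,"tz":0,"wx":0,"wy":0,"wz":0,"gripper":-0.3},{"tx":6.7,"ty":-0.3,"tz":0,"wx":0,"wy":0,"wz":0,"gripper":-0.3},{"tx":6.7,"ty":-0.3,"tz":0,"wx":0,"wy":0,"wz":0,"gripper":-0.3}]'; python3 d.py 550.3 230.8 91 93.3
```

```text
time: 5.38
tool_pos: [550.7, 230.9, 92.4]
tcp_rot: [-1.221, 1.569, 0.413]
contact_force: [-0.3, -0.4, 0.5]
grip_width: 59.6
t 5.3833 p [550.7 230.9  92.4] jaw deg 93.65 down [ 1.2e-03  5.0e-04 -1.0e+00] F [-0.3 -0.4  0.5] M [0.05 0.05 0.03] w 59.6 q [ 0.27  0.6   1.49  0.    1.05 -1.37]
shift cm [ 0.14  0.04 -0.  ] rotvec [0.006 0.    0.001]
```

```bash
python3 -m creep '[{"tx":0.1,"ty":0,"tz":0,"wx":0,"wy":0,"wz":0,"gripper":0.9},{"tx":0.1,"ty":0,"tz":0,"wx":0,"wy":0,"wz":0,"gripper":0.9},{"tx":0.1,"ty":0,"tz":0,"wx":0,"wy":0,"wz":0,"gripper":0.9},{"tx":0.1,"ty":0,"tz":0,"wx":0,"wy":0,"wz":0,"gripper":0.9},{"tx":0.1,"ty":0,"tz":0,"wx":0,"wy":0,"wz":0,"gripper":0.9},{"tx":0.1,"ty":0,"tz":0,"wx":0,"wy":0,"wz":0,"gripper":0.9},{"tx":0.1,"ty":0,"tz":0,"wx":0,"wy":0,"wz":0,"gripper":0.9},{"tx":0.1,"ty":0,"tz":0,"wx":0,"wy":0,"wz":0,"gripper":0.9}]'; python3 d.py
```

```text
time: 6.05
tool_pos: [550.3, 230.2, 90.8]
tcp_rot: [-0.465, 1.57, 1.169]
contact_force: [-0.2, 0.8, 0.2]
grip_width: 17.7
t 6.05 p [550.3 230.2  90.8] jaw deg 93.62 down [ 3.e-04  7.e-04 -1.e+00] F [-0.2  0.8  0.2] M [0.27 0.06 0.02] w 17.7 q [ 0.27  0.6   1.5   0.    1.04 -1.37]
```

Gripped at 17.7 mm. I'll lift slowly and straight up, at least 30 mm for the foot to clear the rim.

```bash
python3 -m creep '[{"tx":-0.5,"ty":0,"tz":0,"wx":0,"wy":0,"wz":0,"gripper":0.9},{"tx":-1,"ty":0,"tz":0,"wx":0,"wy":0,"wz":0,"gripper":0.9},{"tx":-1.7,"ty":0,"tz":0,"wx":0,"wy":0,"wz":0,"gripper":0.9},{"tx":-2.4,"ty":0,"tz":0,"wx":0,"wy":0,"wz":0,"gripper":0.9},{"tx":-3.2,"ty":0,"tz":0,"wx":0,"wy":0,"wz":0,"gripper":0.9},{"tx":-4,"ty":0,"tz":0,"wx":0,"wy":0,"wz":0,"gripper":0.9},{"tx":-5,"ty":0,"tz":0,"wx":0,"wy":0,"wz":0,"gripper":0.9},{"tx":-6,"ty":0,"tz":0,"wx":0,"wy":0,"wz":0,"gripper":0.9}]'; python3 d.py
python3 -m creep '[{"tx":-1.5,"ty":0,"tz":0,"wx":0,"wy":0,"wz":0,"gripper":0.9},{"tx":-3,"ty":0,"tz":0,"wx":0,"wy":0,"wz":0,"gripper":0.9},{"tx":-4.5,"ty":0,"tz":0,"wx":0,"wy":0,"wz":0,"gripper":0.9},{"tx":-6,"ty":0,"tz":0,"wx":0,"wy":0,"wz":0,"gripper":0.9},{"tx":-7,"ty":0,"tz":0,"wx":0,"wy":0,"wz":0,"gripper":0.9},{"tx":-8,"ty":0,"tz":0,"wx":0,"wy":0,"wz":0,"gripper":0.9},{"tx":-8,"ty":0,"tz":0,"wx":0,"wy":0,"wz":0,"gripper":0.9},{"tx":-8,"ty":0,"tz":0,"wx":0,"wy":0,"wz":0,"gripper":0.9}]'; python3 d.py 497.3 -242.7 235 93.6
python3 - <<'E'
from h import *
from plant import *
c=capture("top"); f=c["frame"][100:250,30:230,::-1]; a=cv2.resize(f,(400,300),interpolation=cv2.INTER_CUBIC)
c=capture("side"); f=c["frame"][10:160,130:330,::-1]; b=cv2.resize(f,(400,300),interpolation=cv2.INTER_CUBIC)
cv2.imwrite("pics/lift.png",np.hstack([a,b]))
E
```

```text
time: 6.72
tool_pos: [550.3, 229.7, 151.9]
tcp_rot: [-1.606, 1.571, 0.028]
contact_force: [-0.1, 0.8, -6.3]
grip_width: 18.0
t 6.7167 p [550.3 229.7 151.9] jaw deg 93.62 down [ 2.e-04  0.e+00 -1.e+00] F [-0.1  0.8 -6.3] M [ 0.03 -0.01  0.03] w 18.0 q [ 0.27  0.54  1.43 -0.    1.18 -1.37]
time: 7.38
tool_pos: [550.3, 229.8, 231.0]
tcp_rot: [-1.283, 1.57, 0.351]
contact_force: [-0.5, -0.5, -6.3]
grip_width: 17.8
t 7.3833 p [550.3 229.8 231. ] jaw deg 93.62 down [ 7.e-04  2.e-04 -1.e+00] F [-0.5 -0.5 -6.3] M [ 0.01  0.01 -0.05] w 17.8 q [ 0.27  0.47  1.31  0.    1.36 -1.37]
shift cm [ -0.41   8.28 -46.82] rotvec [0.    0.    0.001]
```

View pics/lift.png

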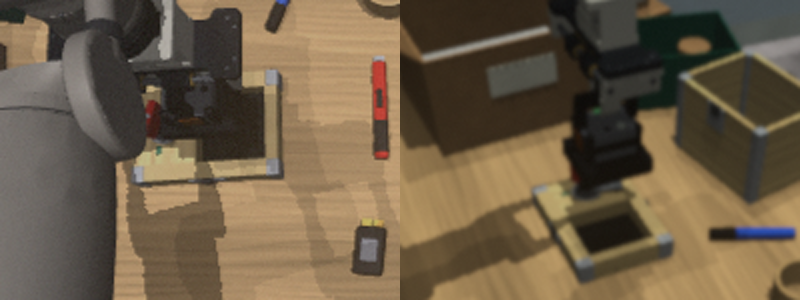

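The laser is out of the empty well at (615,235) and hangs level with 6.3 N on the wrist. I'll carry it across at about 25 mm per row.

```bash
python3 -m creep '[{"tx":0,"ty":0.2,"tz":-1,"wx":0,"wy":0,"wz":0,"gripper":0.9},{"tx":-0.1,"ty":0.5,"tz":-3,"wx":0,"wy":0,"wz":0,"gripper":0.9},{"tx":-0.2,"ty":1,"tz":-5.5,"wx":0,"wy":0,"wz":0,"gripper":0.9},{"tx":-0.3,"ty":1.4,"tz":-8,"wx":0,"wy":0,"wz":0,"gripper":0.9},{"tx":-0.4,"ty":1.9,"tz":-10.5,"wx":0,"wy":0,"wz":0,"gripper":0.9},{"tx":-0.4,"ty":2.3,"tz":-13,"wx":0,"wy":0,"wz":0,"gripper":0.9},{"tx":-0.4,"ty":2.8,"tz":-15.5,"wx":0,"wy":0,"wz":0,"gripper":0.9},{"tx":-0.4,"ty":3.2,"tz":-18,"wx":0,"wy":0,"wz":0,"gripper":0.9}]'; python3 d.py 497.3 -242.7 235 93.6
python3 -m creep '[{"tx":0,"ty":0.4,"tz":-2.5,"wx":0,"wy":0,"wz":0,"gripper":0.9},{"tx":0,"ty":0.9,"tz":-5,"wx":0,"wy":0,"wz":0,"gripper":0.9},{"tx":0,"ty":1.3,"tz":-7.5,"wx":0,"wy":0,"wz":0,"gripper":0.9},{"tx":0,"ty":1.8,"tz":-10,"wx":0,"wy":0,"wz":0,"gripper":0.9},{"tx":0,"ty":2.2,"tz":-12.5,"wx":0,"wy":0,"wz":0,"gripper":0.9},{"tx":0,"ty":2.7,"tz":-15,"wx":0,"wy":0,"wz":0,"gripper":0.9},{"tx":0,"ty":3,"tz":-17,"wx":0,"wy":0,"wz":0,"gripper":0.9},{"tx":0,"ty":3.2,"tz":-18,"wx":0,"wy":0,"wz":0,"gripper":0.9}]'; python3 d.py 497.3 -242.7 235 93.6
```

```text
time: 8.15
tool_pos: [528.7, 46.3, 234.1]
tcp_rot: [1.649, 1.569, -3.0]
contact_force: [0.7, -0.3, -6.1]
grip_width: 17.8
t 8.15 p [528.7  46.3 234.1] jaw deg 93.61 down [-1.4e-03 -2.0e-04 -1.0e+00] F [ 0.7 -0.3 -6.1] M [ 0.02 -0.06  0.01] w 17.8 q [-0.06  0.35  1.49 -0.    1.3  -1.69]
shift cm [ -0.08   4.95 -28.65] rotvec [ 0.    -0.    -0.001]
time: 8.82
tool_pos: [508.1, -136.3, 234.1]
tcp_rot: [2.031, 1.569, -2.62]
contact_force: [0.7, -1.0, -6.0]
grip_width: 17.7
t 8.8167 p [ 508.1 -136.3  234.1] jaw deg 93.49 down [-1.2e-03 -7.0e-04 -1.0e+00] F [ 0.7 -1.  -6. ] M [-0.2  -0.05 -0.01] w 17.7 q [-0.41  0.34  1.51 -0.    1.3  -2.04]
shift cm [ -0.08   1.73 -10.55] rotvec [-0.002 -0.001 -0.001]
```

```bash
python3 -m creep '[{"tx":0,"ty":0.4,"tz":-2.5,"wx":0,"wy":0,"wz":0,"gripper":0.9},{"tx":0,"ty":0.8,"tz":-5,"wx":0,"wy":0,"wz":0,"gripper":0.9},{"tx":0.2,"ty":1.2,"tz":-7.5,"wx":0,"wy":0,"wz":0,"gripper":0.9},{"tx":0.5,"ty":1.6,"tz":-9.5,"wx":0,"wy":0,"wz":0,"gripper":0.9},{"tx":0.8,"ty":1.7,"tz":-10.3,"wx":0,"wy":0,"wz":0,"gripper":0.9},{"tx":0.9,"ty":1.7,"tz":-10.5,"wx":0,"wy":0,"wz":0,"gripper":0.9},{"tx":0.9,"ty":1.7,"tz":-10.5,"wx":0,"wy":0,"wz":0,"gripper":0.9},{"tx":0.9,"ty":1.7,"tz":-10.5,"wx":0,"wy":0,"wz":0,"gripper":0.9}]'; python3 d.py 497.3 -242.7 225 93.6
python3 - <<'E'
from h import *
from plant import *
c=capture("top"); np.savez("top2.npz",**c);a=cv2.resize(c["frame"][:,:,::-1],(400,300),interpolation=cv2.INTER_AREA)
c=capture("side"); np.savez("side2.npz",**c);f=c["frame"][130:280,180:380,::-1]; b=cv2.resize(f,(400,300),interpolation=cv2.INTER_CUBIC)
cv2.imwrite("pics/hold.png",np.hstack([a,b]))
cv2.imwrite("pics/holdside.png",cv2.resize(c["frame"][:,:,::-1],(768,576)))
E
```

```text
time: 9.48
tool_pos: [498.8, -238.3, 225.5]
tcp_rot: [0.308, 1.57, 1.943]
contact_force: [-0.1, 0.3, -5.6]
grip_width: 17.7
t 9.4833 p [ 498.8 -238.3  225.5] jaw deg 93.65 down [-5.0e-04  1.2e-03 -1.0e+00] F [-0.1  0.3 -5.6] M [ 0.04  0.05 -0.  ] w 17.7 q [-0.58  0.39  1.45  0.    1.3  -2.22]
shift cm [ 0.05  0.18 -0.43] rotvec [ 0.001  0.001 -0.   ]
```

View pics/hold.png

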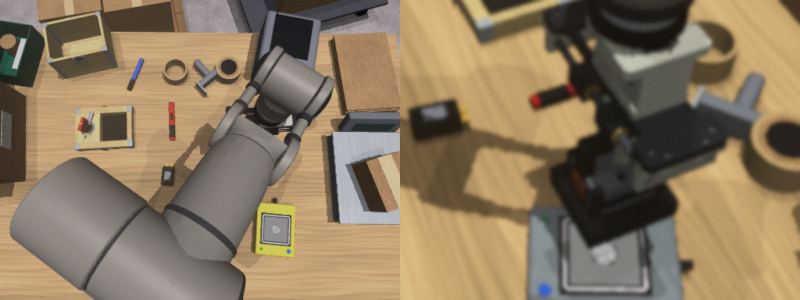

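View pics/holdside.png

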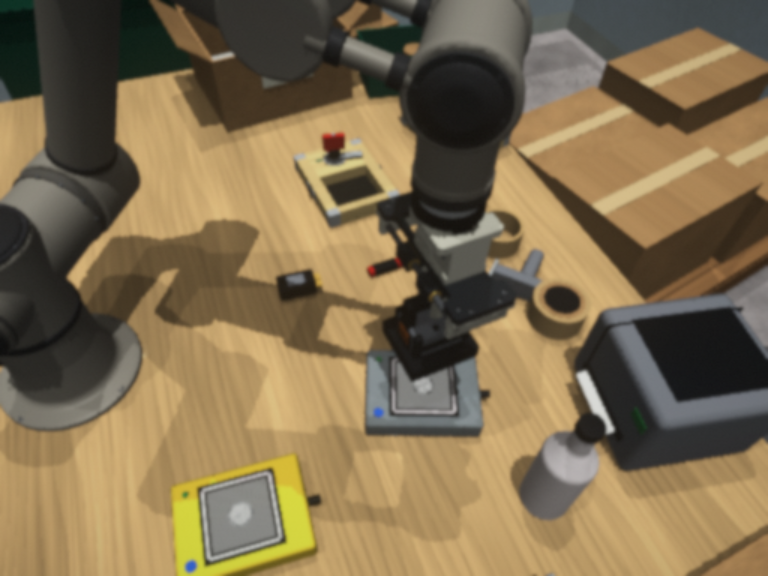

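The laser hangs level above the grey reader, and the knob at (333,143) is still open in the side view. I'll trim out the remaining 4 mm, let it settle, and check the laser's own position from depth.

```bash
python3 -m creep '[{"tx":0.05,"ty":0.1,"tz":-0.2,"wx":0,"wy":0,"wz":0,"gripper":0.9},{"tx":0.05,"ty":0.18,"tz":-0.4,"wx":0,"wy":0,"wz":0,"gripper":0.9},{"tx":0.05,"ty":0.18,"tz":-0.45,"wx":0,"wy":0,"wz":0,"gripper":0.9},{"tx":0.05,"ty":0.18,"tz":-0.45,"wx":0,"wy":0,"wz":0,"gripper":0.9},{"tx":0.05,"ty":0.18,"tz":-0.45,"wx":0,"wy":0,"wz":0,"gripper":0.9},{"tx":0.05,"ty":0.18,"tz":-0.45,"wx":0,"wy":0,"wz":0,"gripper":0.9}]'; python3 d.py 497.3 -242.7 225 93.6
python3 - <<'E'
from h import *
from plant import *
c=capture("side"); P=cloud(c); 
# foot: top surface z~142+26=168
m=(P[...,2]>140)&(P[...,2]<172)&(abs(P[...,0]-497)<75)&(abs(P[...,1]+243)<75)
kk,l,st,ce=cv2.connectedComponentsWithStats(m.astype(np.uint8)); i=1+st[1:,4].argmax(); q=P[l==i]
print(len(q),"z",np.percentile(q[:,2],[1,10,50,90,99]).round(1),"x",np.percentile(q[:,0],[.5,99.5]).round(1),"y",np.percentile(q[:,1],[.5,99.5]).round(1),cv2.minAreaRect(q[:,:2].astype(np.float32)))
t=q[q[:,2]>163]; t=t[t[:,2]<171]; A=np.c_[t[:,:2]-t[:,:2].mean(0),np.ones(len(t))]; print("foot-top plane slopes,z",np.linalg.lstsq(A,t[:,2],rcond=None)[0])
f=q[(q[:,2]<160)]; print("front face y",len(f),np.median(f,0))
# scene unchanged?
for n in("top","side"):
    a=load(n+"0.npz");b=capture(n)
    for nm,X in dict(cutter=(568,25,18),adapter=(404,37,20),yellow=(216,-331,42),bottle=(594,-437,222)).items():
        u,v=proj(a,np.array(X,float)).astype(int); s=np.s_[max(v-12,0):v+12,max(u-12,0):u+12]
        print(n,nm,(u,v),np.abs(a["frame"][s].astype(int)-b["frame"][s]).mean().round(1))
E
```

```text
time: 10.08
tool_pos: [497.3, -243.9, 225.2]
tcp_rot: [-0.576, 1.571, 1.058]
contact_force: [-0.5, -0.3, -5.4]
grip_width: 17.4
t 10.0833 p [ 497.3 -243.9  225.2] jaw deg 93.62 down [ 1.e-04  1.e-04 -1.e+00] F [-0.5 -0.3 -5.4] M [0.04 0.01 0.07] w 17.4 q [-0.59  0.4   1.45  0.    1.3  -2.23]
shift cm [ 0.02 -0.01  0.12] rotvec [0. 0. 0.]
1003 z [146.1 152.  167.1 169.2 170.6] x [446.4 549.1] y [-291.9 -203. ] ((498.0924987792969, -244.3338623046875), (99.47969055175781, 91.85435485839844), 3.624922275543213)
foot-top plane slopes,z [3.97839042e-03 1.37263531e-02 1.67631477e+02]
front face y 238 [ 472.61894562 -287.20569965  153.08399467]
top cutter (np.int64(219), np.int64(157)) 21.0
top adapter (np.int64(213), np.int64(215)) 13.0
top yellow (np.int64(352), np.int64(288)) 23.2
top bottle (np.int64(411), np.int64(125)) 56.2
side cutter (np.int64(264), np.int64(172)) 37.5
side adapter (np.int64(205), np.int64(185)) 13.9
side yellow (np.int64(165), np.int64(339)) 31.1
side bottle (np.int64(392), np.int64(281)) 17.7
```

The laser foot is 99.5×91.9 mm, centred at (498.1, −244.3), about 1.5 mm from the glass centre. The underside is about 99.6 mm above the glass and the tilt is under 1°. I'll wait half a second to confirm it's still, then compare the positions of the bench objects directly.

```bash
python3 -m creep '[{"tx":0,"ty":0,"tz":0.1,"wx":0,"wy":0,"wz":0,"gripper":0.9},{"tx":0,"ty":0,"tz":0.1,"wx":0,"wy":0,"wz":0,"gripper":0.9},{"tx":0,"ty":0,"tz":0.1,"wx":0,"wy":0,"wz":0,"gripper":0.9},{"tx":0,"ty":0,"tz":0.1,"wx":0,"wy":0,"wz":0,"gripper":0.9},{"tx":0,"ty":0,"tz":0.1,"wx":0,"wy":0,"wz":0,"gripper":0.9},{"tx":0,"ty":0,"tz":0.1,"wx":0,"wy":0,"wz":0,"gripper":0.9}]'; python3 - <<'E'
from h import *
from plant import *
print(np.round(get_obs()["dq"],3))
for n in("top","side"):
    a=load(n+"0.npz");b=capture(n)
    for t,c in(("before",a),("after",b)):
        hsv=cv2.cvtColor(c["frame"],cv2.COLOR_RGB2HSV);H,S,V=[hsv[...,i].astype(int) for i in range(3)];P=cloud(c)
        for nm,m in dict(red=((H<8)|(H>172))&(S>140)&(V>40)&(P[...,2]<30),blue=(H>105)&(H<125)&(S>120)&(P[...,0]>550),yellow=(H>24)&(H<34)&(S>190)).items():
            k,l,st,ce=cv2.connectedComponentsWithStats(m.astype(np.uint8)); i=1+st[1:,4].argmax() if k>1 else 0; print(n,t,nm,st[i,4],ce[i].round(1))
    if n=="side":
        q=cloud(b);q=q[(q[...,2]>163)&(q[...,2]<172)&(abs(q[...,0]-497)<60)&(abs(q[...,1]+243)<60)];print("foot z",np.median(q[:,2]))
    c=b["frame"] if n=="top" else c
    cv2.imwrite(f"pics/final_{n}.png",np.hstack([cv2.resize(x["frame"][:,:,::-1],(400,300)) for x in(a,b)]))
E
```

```text
time: 10.73
tool_pos: [497.2, -243.0, 225.2]
tcp_rot: [-0.616, 1.571, 1.018]
contact_force: [-0.3, -0.5, -5.0]
grip_width: 17.8
[-0.001  0.    -0.002 -0.001 -0.     0.001]
top before red 170 [219.4 144.3]
top before blue 123 [175.9  88. ]
top before yellow 196608 [255.5 191.5]
top after red 168 [219.4 144.1]
top after blue 121 [175.9  87.9]
top after yellow 196608 [255.5 191.5]
side before red 179 [278.  170.3]
side before blue 136 [311.6 126. ]
side before yellow 117 [174.3 374.6]
side after red 30 [247.7 180.2]
side after blue 196608 [255.5 191.5]
side after yellow 7 [187.  371.4]
foot z 167.78453226647326
```

View pics/final_side.png

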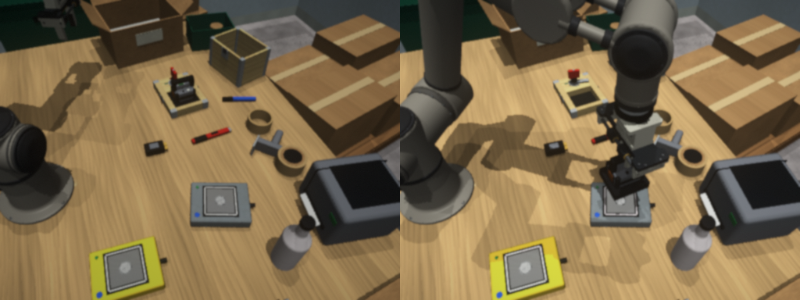

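Everything else stands where it was, the laser is still, and the knob is open. I'll hand it in.

```bash
python3 -c "
from plant import *
print(close_job())"
```

```text
the job is handed in; nothing more can be done
None
```

I turned the red knob anticlockwise about 1.28 rad to its open detent and let it go, and it was still open in the last view. I then lifted the laser out by its handle, carried it upright to the grey reader, and handed the job in at about 11 s with the arm still holding it there.

**Position and stillness:** the laser's underside is about 99.6 mm above the glass. It is centred within about 2 mm and tilted less than 1°. The joints are still, with the handle gripped at 17.8 mm.

**Other things on the bench:** the cutter and marker measured in the same place in the top view before and after. By eye, the other things look unmoved.

**Checks that failed or disagreed:**
- The simple pixel-difference check on the bench objects told me nothing, because of the arm's shadow and the arm covering things.
- The yellow colour mask never worked in the top view. In the side view the arm or its shadow hid the cutter, marker and yellow look-alike masks, so those comparisons are by eye.
- The measured wrist load drifted from 6.3 N to 5.0 N during the carry and hold. The foot height and grip width did not change, so I took it as sensor drift.

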